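Find the printing plate that nests in the sliding holder

ROBOT

A 7-joint arm with a two-finger parallel gripper is mounted at the origin on a cart in front of the work surface, level with it; the furniture and walls round the work are solid. World frame = base frame: x ahead of the robot, y to its left, z up, the work surface at z = 0. Lengths are in m, angles in rad, forces in N, time in s.
With the tool pointing down it reaches from about 0.4 to 0.9 m from the base axis. Payload 5.5 kg.
Tool frame: the origin (TCP) lies midway between the tips of the shut fingers; the grasp point (between the pads) lies 19 mm behind it (grip_depth is the z of the grasp point in the tool frame, in m); z points along the fingers, y is the line along which they close (so a half turn about z gives the same grasp; the last joint's range is limited). The gripper opens to 92 mm and grips with 3 to 60 N. Pads are 19 mm wide; open, the fingers measure 130 mm over their backs; the gripper's body (75 mm by 190 mm) begins 47 mm behind the grasp point.
Start: joints at [1.475, 0.501, -0.427, 1.55, 0.221, 1.138, -0.21], TCP at [0.228, -0.609, 0.227] pointing down, gripper open.
Joint ranges: [-2.88, 2.88], [-0.31, 2.03], [-1.54, 1.56], [0.2, 2.42], [-1.41, 4.55], [0.19, 2.02], [-2.57, 2.57]. Speed limits (rad/s): [2.57, 2.57, 3.14, 3.14, 3.14, 3.14, 3.14].

INTERFACE

Orientations are given as a unit quaternion [w, x, y, z].
In Python, from plant import * gives the robot as it stands. The module is installed in compiled form; this text tells all that it offers.
- The arm moves only by the tool arm_command, never from a script. Its argument "motion" is a list that holds one entry, the list of rows, each a list of 6 numbers: the shift along the tool's x, y, z in mm, then the turn, a rotation vector about the tool's x, y, z in rad. In form: [[[tx, ty, tz, wx, wy, wz], ...]]. A call has 1 to 10 rows; each row is the pose to reach, as a shift and turn from the pose commanded when the call began, along the tool's axes at that moment; what a row does not reach only later rows make up. A row lasts 1/8 s, in which the tool goes at most 62.5 mm and 10.7 degrees, less where a joint would pass 70% of its speed; a pose out of reach is approached as far as the arm can. A call with a gripper value outside its range is refused whole. "gripper" is the closure in counts, from 0 (fully open) to 255 (shut), set as the call begins (left out, the last holds). The fingers move at their own pace and stop on an object; "newtons" is the grip in N (left out, the last holds). Time passes only in rows, so rows that repeat a pose let the fingers close. It gives the time, the measured TCP pose, the force, the opening and the grip force at its end, in the units of the state.
- observe(): the state, without advancing time (a new reading comes with each control period).
- snapshot(name): name is "scene" or "side" or "wrist"; returns a dict with "img" (400x640x3 uint8, red, green, blue), "mtx" (3x3 intrinsics, pixels), "D" ([k1, k2, p1, p2, k3] as OpenCV has them; the pictures are not rectified), "extrinsics" (4x4, takes a point from world to camera coordinates); the wrist camera has in their place "hand_eye" (4x4, takes a point from camera to tool coordinates, whose origin is the TCP and whose axes are the flange's). Camera axes: x right, y up, looking along -z (the intrinsics and any distortion apply to the point x, -y, -z); pixel columns grow to the right and rows downward; lengths in m; the calibration is good to about 2 mm. A picture is of the moment at which its call begins: read the wrist's pose just before it. There is no depth.
- close_job(): hands the job in; it is judged then, once.
The state is a dict: "t": time; "qpos": joint angles; "dq": joint speeds; "joint_torque": joint torques, N m; "ee_pos": TCP position; "orientation": TCP orientation; "wrist_force": force on the tool from outside, world axes, zero at the start; "moment": the same for the moment, N m; "opening": finger opening in m; "grasp_force": force on a finger pad.
Only numpy, scipy, OpenCV 4.12 (cv2) and the standard library are available. Lean on these libraries where they do the work, as an engineer would, in place of code of your own. Each camera call takes 0.05 s, during which the arm holds its last target. There are 200 camera calls.

TASK

Three printing plates wait in the lanes of the rack, but only one is narrow enough to nest in the blue sliding holder: slide the holder in front of a plate, push the plate forward along its lane to try it, and go on until you have found the one that fits; leave that one pushed fully home against the back of the holder. Slide the plates flat, do not lift them off the rack, and draw every plate that does not fit back so that it stands clear of the holder. Leave the pads and the jar beside the rack alone.

Things in the scene. Friction and masses are not known exactly. Their poses are not given: they have to be found in the camera images.
- rack: Fixed grey base plate 200 x 390 x 8 mm. Origin on the bench below the middle lane; x points away from the robot along the lanes, y left. Three lanes at y = -130, 0, +130 mm, each with a steel rib (8 wide, 5 high, x -100 to 60) that guides the plate lying on it with 1.5 mm side play. Plates rest 8 mm above the bench.
- holder (a joint): Blue holder sliding along y at the rack's far side (m): 0 = centred on the middle lane, +0.13 left lane, -0.13 right; stops at +-0.135. Slides with about 1 N, stays where left. U-shaped pocket open to the robot: 109 mm wide inside, 8 mm walls, its mouth flaring by 4 mm each side over the first 12 mm, 55 mm deep; wall tops 30 mm above the bench.
- holder_knob (a point): Middle of the upright black knob on the blue bridge over the pocket, on its centre line: 22 mm diameter, from 44 to 76 mm above the bench. The pocket's mouth is 43 mm in front of it (towards the robot, -x), its back face 12 mm behind it. The bridge (16 mm in x) is 36 to 44 mm above the bench: plates pass below. Axes as the rack's.
- plate_a_handle (a point): Plate A: loose etched plate on an aluminium carrier 94 mm long (x), 0.3 kg. Point in its black upright handle bar (8 mm thick in x, 60 wide in y): 88 mm behind the front edge, 6 ahead of the rear edge, 33 above the underside, 10 below the bar's top. x points to the holder. The etched plate starts 9 mm ahead of the bar, its top 10 mm below the point. 105, 116 or 120 mm wide: not told which.
- plate_b_handle (a point): Plate B: same in all but width (one of the three is 105 mm wide, one 116, one 120; not told which). Point in its handle bar as on plate A. Any plate that is fully home has this point 76 mm in front of (-x) the holder's knob; one that is too wide stops at the mouth, about 130 mm in front.
- plate_c_handle (a point): Plate C: same in all but width (one of the three is 105 mm wide, one 116, one 120; not told which). Point in its handle bar as on plate A. The plates start in any order over the lanes, fronts about 8 to 17 mm short of the holder's mouth.
- spare_pad_1: Bystander: red dome-shaped silicone printing pad on a wooden block, 44 x 44 x 44 mm, origin at the centre of its underside.
- spare_pad_3: Bystander: cream dome-shaped silicone printing pad on a wooden block, 48 x 48 x 44 mm, origin at the centre of its underside.
- nozzle_jar: Bystander: glass jar, 64 mm diameter, 70 mm tall, origin at the centre of its underside.

How it is judged:
By the outcome, as a careful person would: the job done as asked, in the order asked, and still so for the second after the job is handed in, with the robot touching nothing.
It also fails if it takes over 72 s, if anything falls off the work surface, if the arm or the gripper's body presses on something with over 40 N, if the wrist force passes 120 N, or if a joint passes its speed limit or range.

## Working session

There is one attempt and no reset: what is moved stays moved. The work goes in short steps, Python scripts to look and compute and a tool call to move; the robot and the scene stay as the last step left them, time stands still between calls to the robot, and variables do not carry over. Pictures are saved under pics/ and viewed, at most 10 in all, crops included, and the job is handed in when it is done.

Besides the shell and the picture viewer there is one more tool, called after ">>>" as name([rows], argument=value, ...), one row to a line, values as JSON. arm_command: Moves the arm, as the interface text tells. Its arguments: {"type":"object","properties":{"motion":{"type":"array","items":{"type":"array","items":{"type":"array","items":{"type":"number"}}}},"gripper":{"type":"number"},"newtons":{"type":"number"}},"required":["motion"]}

```bash
mkdir -p pics; python3 - <<'E'
from plant import *
import cv2
s=observe(); print(s)
for n in ("scene","side"):
    p=snapshot(n); cv2.imwrite(f"pics/{n}0.png",p["img"][:,:,::-1]); print(p["mtx"],p["D"],p["extrinsics"])
E
```

```text
{'t': 0.0, 'qpos': array([ 1.47522128,  0.50184935, -0.42676927,  1.55144479,  0.22082112,
        1.13828257, -0.21030903]), 'dq': array([-5.24068041e-05, -7.93508758e-04,  1.29135857e-03,  7.11104110e-04,
        1.09322715e-03, -6.65416664e-04,  1.73226519e-04]), 'joint_torque': array([ 1.63467439e-04, -5.66585362e+01, -5.81620440e+00, -2.79108846e+01,
       -6.86638313e-02,  3.07217811e-02,  1.99179040e-04]), 'ee_pos': array([ 0.22793039, -0.6079867 ,  0.22567764]), 'orientation': array([-9.50897242e-04,  9.83949633e-01,  1.78443806e-01, -1.51206761e-04]), 'wrist_force': array([-1.0367293 ,  0.65997513,  0.02911128]), 'moment': array([-0.02005559,  0.00267125,  0.00188715]), 'grasp_force': 0.0, 'opening': 0.09168431544982932}
[[434.72103317   0.         324.47385139]
 [  0.         434.72103317 202.82855844]
 [  0.           0.           1.        ]] [-0.00351593  0.          0.          0.          0.        ] [[-0.83197134 -0.55479956  0.00459778  0.44822323]
 [ 0.38084773 -0.56504963  0.73189748 -0.25188724]
 [-0.40345843  0.61066878  0.68139925 -0.84567579]
 [ 0.          0.          0.          1.        ]]
[[492.83057647   0.         317.08252006]
 [  0.         492.83057647 207.55423008]
 [  0.           0.           1.        ]] [-0.06652375  0.          0.          0.          0.        ] [[-0.9947208  -0.10250521  0.00481746  0.5128778 ]
 [ 0.05998447 -0.54272257  0.83776731 -0.07559727]
 [-0.08326097  0.83363355  0.54600616 -1.12667952]
 [ 0.          0.          0.          1.        ]]
```

View pics/scene0.png

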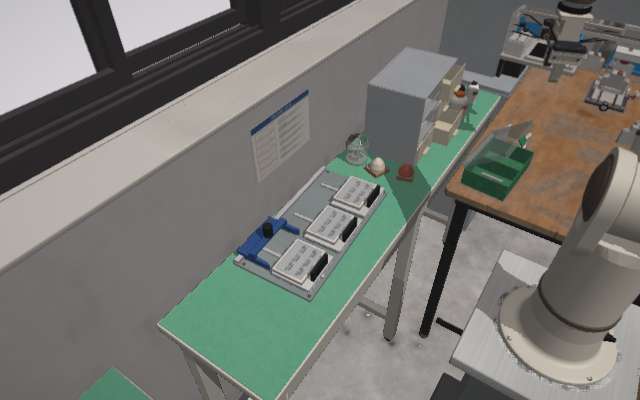

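View pics/side0.png

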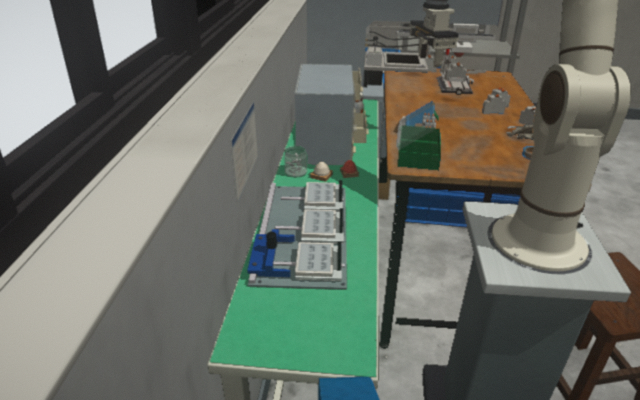

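The rack lies at about (235–385, 170–295) in the scene image. The holder is near the left lane, and the pads and jar are at (345–415, 135–180). I'll enlarge it for pixel positions.

```bash
python3 - <<'E'
import cv2
a=cv2.imread("pics/scene0.png")[165:301,228:392]; cv2.imwrite("pics/c1.png",cv2.resize(a,(656*6//5,544*6//5-56) if 0 else (656,544),interpolation=cv2.INTER_CUBIC))
a=cv2.imread("pics/side0.png")[172:292,240:360]; cv2.imwrite("pics/c2.png",cv2.resize(a,(600,600),interpolation=cv2.INTER_CUBIC))
E
```

```text
(no output)
```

View pics/c1.png

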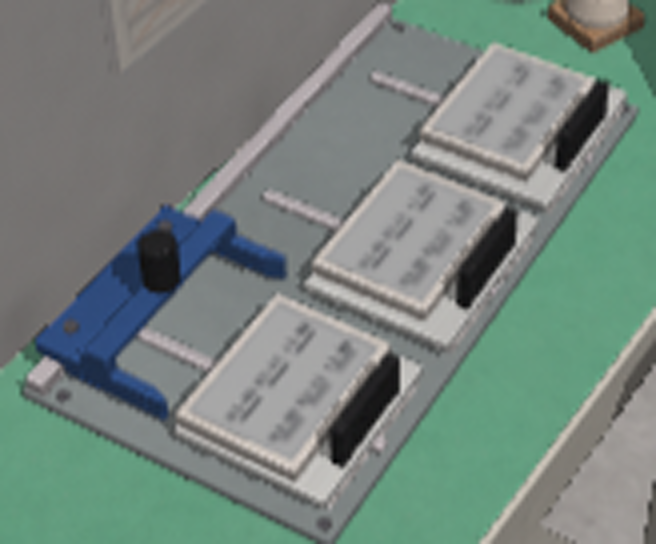

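View pics/c2.png

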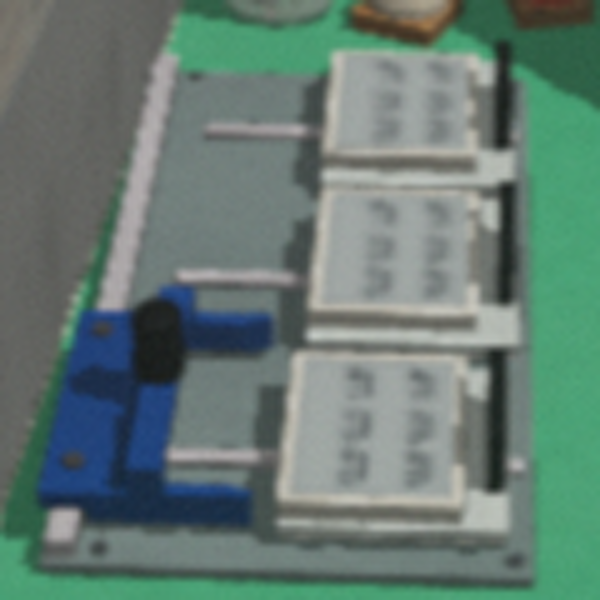

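The crops show the three handle bars: tops in c1 are at about (365,391), (487,245) and (582,119). The knob top is at (159,240), slightly short of the left lane. Rack corners are at (327,541), (637,106) and (24,388).

```bash
cat > h.py <<'E'
import numpy as np, cv2
from plant import *
def ray(p,uv,z,T=None):
    "pixel -> world point on plane z; T = camera->world"
    if T is None: T=np.linalg.inv(np.array(p["extrinsics"]))
    n=cv2.undistortPoints(np.array([[uv]],float),np.array(p["mtx"]),np.array(p["D"])).ravel()
    d=T[:3,:3]@[n[0],-n[1],-1]; o=T[:3,3]
    return o+d*(z-o[2])/d[2]
def wristT(p,s):
    from scipy.spatial.transform import Rotation as R
    q=s["orientation"]; W=np.eye(4); W[:3,:3]=R.from_quat([*q[1:],q[0]]).as_matrix(); W[:3,3]=s["ee_pos"]
    return W@np.array(p["hand_eye"])
E
python3 - <<'E'
from h import *
p=snapshot("scene");r=snapshot("side")
P={"L":(365,391,.051),"M":(487,245,.051),"R":(582,119,.051),"knob":(159,240,.076),"c_nl":(327,541,.008),"c_nr":(637,106,.008),"c_fl":(24,388,.008),
 "Lfl":(178,417,.031),"Lrl":(295,472,.031),"Lfr":(280,297,.031),"Lrr":(393,356,.031),"Mfr":(396,163,.031),"Mfl":(310,268,.031),"Mrl":(427,312,.031),"Mrr":(508,204,.031),"Rfl":(420,130,.031),"Rfr":(495,44,.031),"Rrl":(534,172,.031),"Rrr":(604,77,.031)}
for k,(x,y,z) in P.items(): P[k]=ray(p,(228+(x+.5)/4-.5,165+(y+.5)/4-.5),z); print(k,P[k].round(4))
for l in "LMR": print(l,*[np.linalg.norm(P[l+a+"l"]-P[l+a+"r"]).round(4) for a in "fr"])
S={"L":(496,420,.051),"M":(508,242,.051),"R":(503,96,.051),"knob":(159,318,.076)}
for k,(x,y,z) in S.items(): print(k,ray(r,(240+(x+.5)/5-.5,172+(y+.5)/5-.5),z).round(4))
w=snapshot("wrist");print(w["mtx"],w["D"],w["hand_eye"])
E
```

```text
L [0.4553 0.1466 0.051 ]
M [0.4575 0.0208 0.051 ]
R [ 0.4649 -0.1029  0.051 ]
knob [0.5965 0.1389 0.076 ]
c_nl [0.4362 0.2095 0.008 ]
c_nr [ 0.4618 -0.1783  0.008 ]
c_fl [0.6327 0.221  0.008 ]
Lfl [0.5365 0.2027 0.031 ]
Lrl [0.4644 0.1971 0.031 ]
Lfr [0.5424 0.1038 0.031 ]
Lrr [0.4656 0.1044 0.031 ]
Mfr [ 0.549  -0.0246  0.031 ]
Mfl [0.5415 0.0761 0.031 ]
Mrl [0.4676 0.0671 0.031 ]
Mrr [ 0.474  -0.0322  0.031 ]
Rfl [ 0.5532 -0.0579  0.031 ]
Rfr [ 0.558  -0.1564  0.031 ]
Rrl [ 0.4751 -0.0648  0.031 ]
Rrr [ 0.4824 -0.167   0.031 ]
L 0.099 0.0927
M 0.101 0.0994
R 0.0985 0.1025
L [0.4543 0.1687 0.051 ]
M [0.4573 0.0413 0.051 ]
R [ 0.4676 -0.0846  0.051 ]
knob [0.595  0.1484 0.076 ]
[[327.70762648   0.         323.49593007]
 [  0.         327.70762648 200.19701756]
 [  0.           0.           1.        ]] [-0.0475104  0.         0.         0.         0.       ] [[-3.86488743e-04  9.51751715e-01  3.06868902e-01  8.36502401e-02]
 [ 9.99999888e-01  2.84307284e-04  3.77681656e-04  7.93207995e-05]
 [ 2.72214100e-04  3.06869014e-01 -9.51751719e-01 -1.58325018e-01]
 [ 0.00000000e+00  0.00000000e+00  0.00000000e+00  1.00000000e+00]]
```

```bash
cat >> h.py <<'E'
def go(xyz,yaw,s=None):
    "tool-frame shift (mm) and turn to reach the world TCP pose, tool down, tool x at yaw"
    from scipy.spatial.transform import Rotation as R
    s=s or observe(); q=s["orientation"]; A=R.from_quat([*q[1:],q[0]])
    B=R.from_euler("z",yaw)*R.from_euler("x",np.pi)
    print("shift",(A.inv().apply(np.array(xyz)-s["ee_pos"])*1e3).round(1),"turn",(A.inv()*B).as_rotvec().round(4))
E
python3 - <<'E'
from h import *
p=snapshot("scene")
for n,uv,z in (("cabnear",(418,188),0),("cab2",(368,150),0),("wall",(228,258),0),("wall2",(330,165),0),("pad",(405,180),0),("jar",(357,162),0)): print(n,ray(p,uv,z).round(3))
go((.48,.02,.36),1.637); go((.38,-.2,.36),1.637)
E
```

```text
cabnear [ 0.402 -0.244  0.   ]
cab2 [ 0.597 -0.319  0.   ]
wall [ 0.656  0.216 -0.   ]
wall2 [ 0.651 -0.196  0.   ]
pad [ 0.446 -0.255  0.   ]
jar [ 0.595 -0.251  0.   ]
shift [ 456.5 -500.  -133.3] turn [-6.0000e-04 -4.0000e-04 -1.2782e+00]
shift [ 285.6 -329.2 -133.4] turn [-6.0000e-04 -4.0000e-04 -1.2782e+00]
```

>>> arm_command([
  [[15,-20,-40,0,0,-0.1],[40,-56,-80,0,0,-0.25],[70,-97,-110,0,0,-0.4],[100,-138,-134,0,0,-0.55],[135,-186,-134,0,0,-0.7],[170,-235,-134,0,0,-0.85],[205,-284,-134,0,0,-1.0],[245,-325,-134,0,0,-1.1],[285,-360,-134,0,0,-1.2],[320,-390,-134,0,0,-1.278]],
])

```text
t: 1.55
ee_pos: [0.3915, -0.129, 0.3611]
orientation: [0.001, 0.682, 0.731, -0.001]
wrist_force: [0.7, -0.8, -0.0]
opening: 0.0915
grasp_force: 0.0
```

```bash
python3 - <<'E'
from h import *
print(observe()["qpos"])
go((.47,.02,.37),1.637)
E
```

```text
[ 1.29229342 -0.10105389 -0.95243268  1.90098648 -0.08362018  1.29910443
  0.43437581]
shift [143.2  88.6  -9.2] turn [0.0003 0.002  0.0035]
```

>>> arm_command([
  [[48,30,-3,0,0,0],[96,60,-6,0,0,0],[143,89,-9,0,0,0],[143,89,-9,0,0,0]],
])

```text
t: 2.05
ee_pos: [0.4712, 0.0227, 0.37]
orientation: [-0.001, 0.68, 0.733, 0.002]
wrist_force: [-0.4, -0.3, 0.1]
opening: 0.0916
grasp_force: 0.0
```

```bash
python3 - <<'E'
from h import *
import pickle
s=observe();p=snapshot("wrist");pickle.dump((s,dict(p)),open("w1.pkl","wb"))
print(s["ee_pos"],s["orientation"],s["qpos"])
im=p["img"][:,:,::-1]; cv2.imwrite("pics/w1full.png",im); cv2.imwrite("pics/w1.png",im[:,120:600] if 0 else im)
E
```

```text
[0.47123265 0.02271386 0.3700431 ] [-0.00117271  0.68005244  0.73315987  0.00197618] [ 1.04677306  0.14153047 -1.24183437  1.76682441  0.1335756   1.32903522
 -0.14877425]
```

View pics/w1.png

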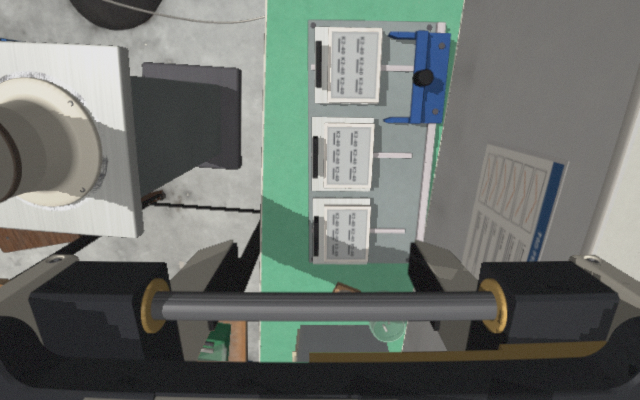

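The wrist view shows all three plates, with handle bars at about (319,65), (316,158) and (317,236). The holder knob is at (424,77), by the left lane. I'll enlarge it turned 90°.

```bash
python3 - <<'E'
import cv2
a=cv2.imread("pics/w1full.png")[14:274,300:460]
cv2.imwrite("pics/w1c.png",cv2.resize(cv2.rotate(a,cv2.ROTATE_90_COUNTERCLOCKWISE),None,fx=3,fy=3,interpolation=cv2.INTER_CUBIC))
E
```

```text
(no output)
```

View pics/w1c.png

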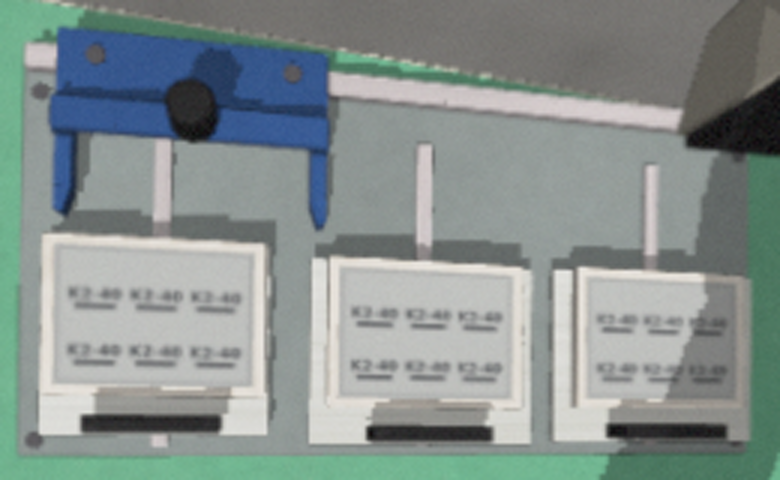

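```bash
python3 - <<'E'
from h import *
import pickle
s,p=pickle.load(open("w1.pkl","rb"));T=wristT(p,s)
P={"L":(151,418,.051),"M":(429,428,.051),"R":(666,427,.051),"knob":(192,103,.076),
"Lrl":(39,434,.018),"Lrr":(267,435,.018),"Mrl":(309,443,.018),"Mrr":(530,443,.018),"Rrl":(553,440,.018),"Rrr":(749,441,.018),
"nl":(20,456,.008),"nr":(745,457,.008),"ribM":(424,144,.013),"ribR":(651,165,.013),"ribM1":(424,255,.013),"ribL1":(162,234,.013),"ribL0":(161,446,.013),
"tipl":(63,212,.03),"tipr":(320,228,.03),"Lf":(154,238,.031),"Mf":(429,263,.031),"Rf":(662,272,.031)}
for k,(x,y,z) in P.items():
    P[k]=ray(p,(459-((y+.5)/3-.5),14+(x+.5)/3-.5),z,T); print(k,P[k].round(4))
for l in "LMR": print(l,np.linalg.norm(P[l+"rl"]-P[l+"rr"]).round(4))
E
```

```text
L [0.4578 0.1476 0.051 ]
M [0.462  0.0202 0.051 ]
R [ 0.4712 -0.1056  0.051 ]
knob [0.5964 0.1397 0.076 ]
Lrl [0.4462 0.1998 0.018 ]
Lrr [0.4527 0.0956 0.018 ]
Mrl [0.4501 0.0748 0.018 ]
Mrr [ 0.4575 -0.0412  0.018 ]
Rrl [ 0.46  -0.054  0.018]
Rrr [ 0.4671 -0.1732  0.018 ]
nl [0.4347 0.2092 0.008 ]
nr [ 0.4575 -0.1767  0.008 ]
ribM [0.6117 0.0275 0.013 ]
ribR [ 0.6199 -0.1023  0.013 ]
ribM1 [0.5528 0.0229 0.013 ]
ribL1 [0.5478 0.153  0.013 ]
ribL0 [0.4438 0.1454 0.013 ]
tipl [0.5501 0.1955 0.03  ]
tipr [0.5571 0.0784 0.03  ]
Lf [0.5426 0.1547 0.031 ]
Mf [0.546  0.0229 0.031 ]
Rf [ 0.5564 -0.1058  0.031 ]
L 0.1044
M 0.1162
R 0.1194
```

Carrier widths measured at the rear edge are about 104 mm (left), 116 mm (middle) and 119 mm (right). I'll try the left one first. The holder sits at about +0.113 and must move +17 mm.

```bash
python3 - <<'E'
from h import *
go((.595,.140,.15),3.20)
E
```

```text
shift [110.3 132.9 219.8] turn [ 0.0017 -0.0021 -1.5573]
```

>>> arm_command([
  [[15,15,20,0,0,-0.17],[30,30,40,0,0,-0.34],[45,45,70,0,0,-0.51],[60,65,100,0,0,-0.68],[75,85,130,0,0,-0.85],[90,105,150,0,0,-1.02],[100,120,175,0,0,-1.19],[110,133,200,0,0,-1.36],[110,133,220,0,0,-1.53],[110,133,220,0,0,-1.557]],
])

```text
t: 3.35
ee_pos: [0.5947, 0.1332, 0.1477]
orientation: [-0.002, -0.025, 1.0, -0.001]
wrist_force: [-0.8, 0.0, -0.0]
opening: 0.0915
grasp_force: 0.0
```

```bash
python3 - <<'E'
from h import *
print(observe()["qpos"])
go((.596,.140,.051),3.20)
E
```

```text
[ 0.52983204  0.83679637 -1.20791622  1.70689019  0.83382594  1.21531601
  0.72540981]
shift [-2.   6.9 96.7] turn [-0.0021 -0.004  -0.008 ]
```

>>> arm_command([
  [[0,3,45,0,0,0],[-1,5,80,0,0,0],[-1,5,96,0,0,0],[-1,5,96,0,0,0]],
])

```text
t: 3.85
ee_pos: [0.5965, 0.14, 0.0538]
orientation: [-0.0, -0.025, 1.0, -0.0]
wrist_force: [-0.0, 0.3, 0.7]
opening: 0.0917
grasp_force: 0.0
```

>>> arm_command([
  [[0,0,0,0,0,0],[0,0,0,0,0,0],[0,0,0,0,0,0],[0,0,0,0,0,0],[0,0,0,0,0,0]],
], gripper=255, newtons=10)

```text
t: 4.47
ee_pos: [0.5965, 0.1411, 0.0538]
orientation: [0.0, -0.026, 1.0, -0.0]
wrist_force: [-0.3, 0.3, -0.7]
opening: 0.0464
grasp_force: 0.0
```

>>> arm_command([
  [[0,0,0,0,0,0],[0,0,0,0,0,0],[0,0,0,0,0,0],[0,0,0,0,0,0],[0,0,0,0,0,0]],
])

```text
t: 5.1
ee_pos: [0.5965, 0.1411, 0.0537]
orientation: [-0.0, -0.026, 1.0, -0.0]
wrist_force: [-0.6, -0.2, 0.1]
opening: 0.0215
grasp_force: 10.0
```

>>> arm_command([
  [[0,4,0,0,0,0],[0,9,0,0,0,0],[0,13,0,0,0,0],[0,16,0,0,0,0],[0,16,0,0,0,0],[0,16,0,0,0,0]],
])

```text
t: 5.85
ee_pos: [0.5954, 0.1576, 0.0537]
orientation: [-0.0, -0.026, 1.0, 0.0]
wrist_force: [-1.6, 0.4, 0.2]
opening: 0.0216
grasp_force: 10.0
```

>>> arm_command([
  [[0,0,0,0,0,0],[0,0,0,0,0,0],[0,0,0,0,0,0],[0,0,0,0,0,0],[0,0,-40,0,0,0],[0,0,-80,0,0,0],[0,0,-90,0,0,0]],
], gripper=100)

```text
t: 6.72
ee_pos: [0.597, 0.158, 0.1466]
orientation: [0.002, -0.026, 1.0, 0.001]
wrist_force: [-0.2, -0.1, -0.1]
opening: 0.056
grasp_force: 0.0
```

```bash
python3 - <<'E'
from h import *
go((.457,.1476,.12),1.63)
E
```

```text
shift [140.5  -3.1  26. ] turn [0.0041 0.0023 1.5639]
```

>>> arm_command([
  [[40,0,0,0,0,0.1],[80,0,0,0,0,0.27],[120,-2,0,0,0,0.44],[140,-3,0,0,0,0.61],[140,-3,0,0,0,0.78],[140,-3,0,0,0,0.95],[140,-3,0,0,0,1.12],[140,-3,0,0,0,1.29],[140,-3,10,0,0,1.46],[140,-3,25,0,0,1.564]],
])

```text
t: 7.98
ee_pos: [0.4561, 0.1464, 0.1183]
orientation: [0.0, 0.688, 0.726, -0.0]
wrist_force: [0.1, -0.5, -0.1]
opening: 0.0559
grasp_force: 0.0
```

>>> arm_command([
  [[0,0,0,0,0,0],[0,0,0,0,0,0]],
])

```text
t: 8.22
ee_pos: [0.4559, 0.1469, 0.1188]
orientation: [-0.0, 0.685, 0.728, -0.0]
wrist_force: [0.7, -0.3, 0.6]
opening: 0.0553
grasp_force: 0.0
```

```bash
python3 - <<'E'
from h import *
import pickle
s=observe();p=snapshot("wrist");pickle.dump((s,dict(p)),open("w2.pkl","wb"))
cv2.imwrite("pics/w2.png",p["img"][:,:,::-1]); go((.457,.1476,.035),1.63,s); print(s["qpos"])
E
```

```text
shift [ 0.7  1.2 83.8] turn [-0.0003 -0.0001  0.0022]
[ 0.42096426  0.49312824 -0.95995625  2.05093604  0.53366295  0.86640405
 -0.782381  ]
```

View pics/w2.png

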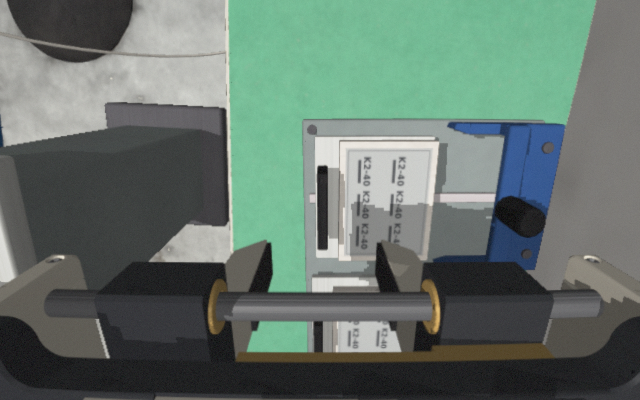

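The bar is centred at about (322,207), between the fingers (midline at column 323), and the holder is square on the left lane. Descending to grip.

>>> arm_command([
  [[0,0,30,0,0,0],[0,0,60,0,0,0],[0,0,84,0,0,0],[0,0,84,0,0,0]],
])

```text
t: 8.78
ee_pos: [0.4549, 0.1465, 0.0338]
orientation: [-0.001, 0.686, 0.728, -0.001]
wrist_force: [0.2, 0.2, -0.5]
opening: 0.0556
grasp_force: 0.0
```

>>> arm_command([
  [[0,0,0,0,0,0],[0,0,0,0,0,0],[0,0,0,0,0,0],[0,0,0,0,0,0],[0,0,0,0,0,0],[0,0,0,0,0,0],[0,0,0,0,0,0],[0,0,0,0,0,0]],
], gripper=255, newtons=12)

```text
t: 9.78
ee_pos: [0.4559, 0.1467, 0.0348]
orientation: [0.0, 0.686, 0.728, -0.0]
wrist_force: [-1.4, -0.3, 4.0]
opening: 0.008
grasp_force: 12.0
```

>>> arm_command([
  [[0,3,0,0,0,0],[0,7,0,0,0,0],[0,12,0,0,0,0],[0,17,0,0,0,0],[0,22,0,0,0,0],[0,27,0,0,0,0],[0,30,0,0,0,0],[0,30,0,0,0,0]],
])

```text
t: 10.78
ee_pos: [0.4851, 0.1489, 0.0348]
orientation: [-0.0, 0.686, 0.728, -0.0]
wrist_force: [-3.4, 0.7, 6.7]
opening: 0.0078
grasp_force: 12.0
```

>>> arm_command([
  [[0,4,0,0,0,0],[0,8,0,0,0,0],[0,13,0,0,0,0],[0,18,0,0,0,0],[0,23,0,0,0,0],[0,27,0,0,0,0],[0,29,0,0,0,0],[0,29,0,0,0,0]],
])

```text
t: 11.78
ee_pos: [0.5139, 0.1507, 0.0348]
orientation: [-0.001, 0.686, 0.728, -0.001]
wrist_force: [-4.5, -0.4, 5.8]
opening: 0.0078
grasp_force: 12.0
```

>>> arm_command([
  [[0,1,0,0,0,0],[0,2,0,0,0,0],[0,3,0,0,0,0],[0,4,0,0,0,0],[0,4,0,0,0,0]],
])

```text
t: 12.4
ee_pos: [0.5176, 0.1509, 0.0348]
orientation: [-0.001, 0.686, 0.728, -0.001]
wrist_force: [-4.9, -0.5, 7.2]
opening: 0.0082
grasp_force: 12.0
```

>>> arm_command([
  [[0,1,0,0,0,0],[0,2,0,0,0,0],[0,3,0,0,0,0],[0,4,0,0,0,0],[0,4,0,0,0,0]],
])

```text
t: 13.02
ee_pos: [0.5202, 0.1511, 0.0348]
orientation: [-0.001, 0.686, 0.728, -0.002]
wrist_force: [-8.7, -0.4, 11.9]
opening: 0.0078
grasp_force: 12.0
```

>>> arm_command([
  [[0,1,0,0,0,0],[0,2,0,0,0,0],[0,3,0,0,0,0],[0,3,0,0,0,0]],
], newtons=25)

```text
t: 13.52
ee_pos: [0.5204, 0.151, 0.0348]
orientation: [-0.002, 0.685, 0.728, -0.004]
wrist_force: [-17.0, -2.3, 21.5]
opening: 0.0079
grasp_force: 25.0
```

It stopped hard at x = 0.5204 with the force rising, so it is against the back. Unloading, releasing, lifting, then checking.

>>> arm_command([
  [[0,-2,0,0,0,0],[0,-3,0,0,0,0],[0,-3,0,0,0,0]],
])

```text
t: 13.9
ee_pos: [0.5204, 0.151, 0.0348]
orientation: [-0.001, 0.686, 0.728, -0.002]
wrist_force: [-7.8, -1.8, 10.9]
opening: 0.0078
grasp_force: 25.0
```

>>> arm_command([
  [[0,0,0,0,0,0],[0,0,0,0,0,0],[0,0,0,0,0,0],[0,0,0,0,0,0],[0,0,-30,0,0,0],[0,-20,-80,0,0,0],[0,-60,-120,0,0,0],[0,-100,-160,0,0,0],[0,-100,-180,0,0,0],[0,-100,-180,0,0,0]],
], gripper=160)

```text
t: 15.15
ee_pos: [0.4243, 0.1447, 0.2161]
orientation: [0.002, 0.686, 0.727, 0.001]
wrist_force: [0.8, -0.1, -0.5]
opening: 0.0343
grasp_force: 0.0
```

```bash
python3 - <<'E'
from h import *
import pickle
s=observe();p=snapshot("wrist");pickle.dump((s,dict(p)),open("w3.pkl","wb"))
a=p["img"][60:320,240:620,::-1]; cv2.imwrite("pics/w3.png",cv2.resize(a,None,fx=2,fy=2,interpolation=cv2.INTER_CUBIC))
E
```

```text
(no output)
```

View pics/w3.png

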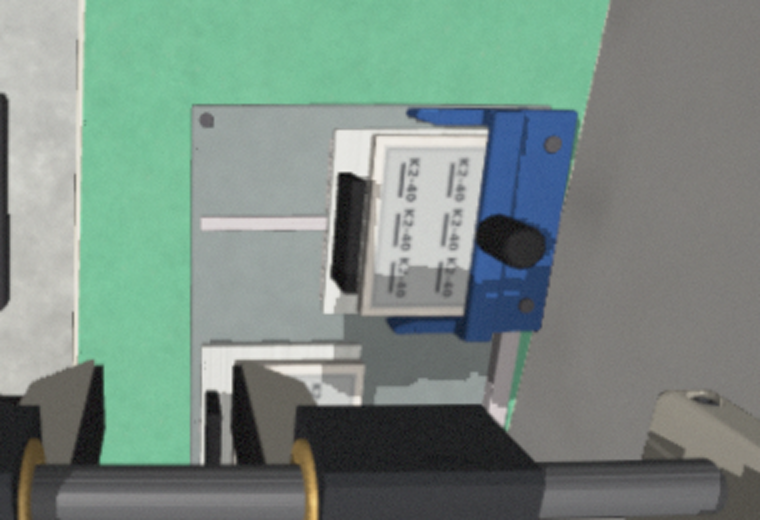

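```bash
python3 - <<'E'
from h import *
import pickle
s,p=pickle.load(open("w3.pkl","rb"));T=wristT(p,s)
P={"rl":(335,128,.018),"rr":(324,313,.018),"bl":(367,180,.051),"br":(359,294,.051),"knob":(523,249,.076),"nl":(191,105,.008),"nm":(191,460,.008)}
ex=np.array([.998,.06,0]);ey=np.array([-.06,.998,0]);o=np.array([.5518,.0239,0])
for k,(x,y,z) in P.items():
    q=ray(p,(240+(x+.5)/2-.5,60+(y+.5)/2-.5),z,T); print(k,((q-o)@ex).round(4),((q-o)@ey).round(4))
print(s["t"])
E
```

```text
rl -0.0293 0.1822
rr -0.0279 0.0766
bl -0.0199 0.1597
br -0.0188 0.0997
knob 0.051 0.1308
nl -0.1061 0.1936
nm -0.1041 -0.0286
15.15
```

The last picture shows the plate nested under the bridge: bar at crop (350,235), knob (523,249). That is about 75 mm bar to knob and square to the rack. The other two plates are untouched and clear of the holder.

```bash
python3 -c "
from plant import *
print(close_job())"
```

```text
the job is handed in; nothing more can be done
None
```

The left-lane plate (about 105 mm wide) fits and is pushed fully home against the back of the holder; by camera measurement the other two are about 116 and 119 mm wide, so I left them untouched and clear of the holder, and handed the job in at about 15 s.

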